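# Feed disc blanks through the tray gate

### The arm

A 6-joint arm with a two-finger parallel gripper is mounted at the origin on the work surface. World frame = base frame: x ahead of the robot, y to its left, z up, the work surface at z = 0. Lengths are in mm, angles in rad, forces in N, time in s.
With the tool pointing down it reaches from about 300 to 875 mm from the base axis. Payload 6.4 kg.
Tool frame: the origin (TCP) lies midway between the tips of the shut fingers; the grasp point (between the pads) lies 19 mm behind it; z points along the fingers, y is the line along which they close (so a half turn about z gives the same grasp; the last joint's range is limited). The gripper opens to 88 mm and grips with 3 to 60 N. Pads are 18 mm wide; open, the fingers measure 123 mm over their backs; the gripper's body (75 mm by 187 mm) begins 45 mm behind the grasp point.
Start: joints at [-1.473, 0.181, 1.607, -0, 1.354, -0.206], TCP at [172.026, -548.679, 238.714] pointing down, gripper open.
Joint ranges: [-2.99, 2.99], [-0.89, 2.07], [0.3, 2.58], [-1.14, 4.28], [0, 2.63], [-3.12, 3.12]. Speed limits (rad/s): [2.57, 2.57, 3.01, 3.14, 3.14, 3.14].

### API

Orientations are given as [roll, pitch, yaw] about the fixed x, y, z axes, in that order (R = Rz(yaw) Ry(pitch) Rx(roll)).
In Python, from bench import get_obs, imaging, ticket gives the robot as it stands.
- The arm moves only by the tool send_rows, never from a script. Its argument "deltas" is text: rows parted by semicolons, each of 5 numbers parted by spaces: the opening in per cent of the stroke, from 0 (shut) to 100 (fully open), then the shift along the world's x, y, z in m, then the turn about the world's z in degrees. A call has 1 to 8 rows; each row is the pose to reach, as a shift and turn from the pose commanded when the call began; what a row does not reach only later rows make up. A row lasts 1/12 s, in which the tool goes at most 41.7 mm and 7.16 degrees, less where a joint would pass 70% of its speed; a pose out of reach is approached as far as the arm can. A call with a gripper value outside its range is refused whole. The fingers move at their own pace and stop on an object; the grip force is fixed at half the most. Time passes only in rows, so rows that repeat a pose let the fingers close. It gives the time, the measured TCP pose, the force, the opening and the grip force at its end, in the units of the state.
- get_obs(): the state, without advancing time (a new reading comes with each control period).
- imaging.read_camera(name): name is "side" or "top" or "wrist"; returns (picture, depth): 420x560x3 uint8, red, green, blue; 420x560 float32, mm along the optical axis (not along the pixel's ray), 0 where there is no reading.
- imaging.calibration(name): a dict with "camera_matrix" (3x3 intrinsics, pixels), "T" (4x4, takes a point from camera to world coordinates). Camera axes: x right, y down, z forward; pixel columns grow to the right and rows downward; lengths in mm; the calibration is good to about 2 mm. A picture is of the moment at which its call begins: read the wrist's pose just before it. calibration takes no time and is no camera call; for the wrist camera it gives the pose at the moment of the call.
- ticket.finish_job(): hands the job in; it is judged then, once.
The state is a dict: "t": time; "joints": joint angles; "qd": joint speeds; "tau": joint torques, N m; "position": TCP position; "orientation": TCP orientation; "wrist_force": force on the tool from outside, world axes, zero at the start; "wrist_torque": the same for the moment, N m; "opening": finger opening in mm; "grasp_force": force on a finger pad.
Only numpy, scipy, OpenCV 4.12 (cv2) and the standard library are available. Lean on these libraries where they do the work, as an engineer would, in place of code of your own. Each camera call takes 0.05 s, during which the arm holds its last target. There are 200 camera calls.

### The job

Sweep the three steel disc blanks one after another through the gate of the sorting tray and into its feed slot, so that in the end all three lie flat in the slot, completely past the gate. Push them along with the fingertips or the outside of the fingers: never lift a blank. Leave the brass bush in the tray, and the tube and the flange beside it, where they stand.

Things in the scene. Friction and masses are not known exactly. Their poses are not given: they have to be found in the camera images.
- tray: Fixed metal tray, dark green sheet 4 mm thick, green rims, yellow gate posts. Origin: centre of the gate, at bench level. x points from the sorting field through the gate into the slot, y across, z up. Field: x -215 to 0, y -125 to 125 mm. Rims, gate wall and rails rise only to 14 mm above the bench, so tips held 14 to 26 mm above the bench push a blank and pass over them.
- gate (a point): Centre of the gate, on the sheet, 4 mm above the bench; tray axes. Opening 57 mm wide (y -28.5 to 28.5 mm) in the 8 mm thick wall along the tray's x = 0, between two yellow round posts of 12 mm diameter: one blank wide.
- slot_end (a point): Middle of the slot's end stop, on the sheet, at tray x = 175 mm, y = 0. The slot runs straight from the gate to here, 57 mm wide inside, and holds the three blanks in a row (144 mm).
- blank1: Loose solid steel disc, grey with a bright top, lying flat, 48 mm diameter, 22 mm thick, 0.2 to 0.45 kg; all three are alike. Starts on the sheet (underside 4 mm above the bench) in the field, centre 55 to 175 mm before the gate line and 65 to 90 mm to one side of the tray's centre line. Origin: centre of its underside, z up. Slides when pushed at its side.
- blank2: Loose solid steel disc, grey with a bright top, lying flat, 48 mm diameter, 22 mm thick, 0.2 to 0.45 kg; all three are alike. Starts on the sheet (underside 4 mm above the bench) in the field, centre 55 to 175 mm before the gate line and 65 to 90 mm to one side of the tray's centre line. Origin: centre of its underside, z up. Slides when pushed at its side.
- blank3: Loose solid steel disc, grey with a bright top, lying flat, 48 mm diameter, 22 mm thick, 0.2 to 0.45 kg; all three are alike. Starts on the sheet (underside 4 mm above the bench) in the field, centre 55 to 175 mm before the gate line and 65 to 90 mm to one side of the tray's centre line. Origin: centre of its underside, z up. Slides when pushed at its side.
- bush: Loose brass ring (bush) standing in the sorting field among the blanks, outside diameter 42 mm, bore 22 mm, 32 mm tall, in one of the same four places as the blanks (front left, front right, rear left, rear right; the lane along the tray's centre line, 42 mm either side, is free). Origin: centre of its underside. To be left alone.
- tube: Loose steel pipe offcut standing upright on the bench beside the slot on the tray's +y side, diameter 54 mm, 55 mm tall. Origin: centre of its underside. To be left alone.
- flange: Loose rust-brown flange ring lying flat on the bench beside the slot on the tray's -y side, diameter 90 mm, 14 mm tall. Origin: centre of its underside. To be left alone.
Not all that is in view belongs to the job. What is shaped like the blank3 but turquoise is not meant. Leave any black look-alike of the blank1 alone.

How it is judged (in metres and radians):
On the way, in this order (a step that is already met when the one before it is completed fails the run):
1. a first blank is completely past the gate, in the slot (((x of blank1 in the frame of tray between 0.024 and 0.165 m and y of blank1 in the frame of tray between -0.012 and 0.012 m) or (x of blank2 in the frame of tray between 0.024 and 0.165 m and y of blank2 in the frame of tray between -0.012 and 0.012 m) or (x of blank3 in the frame of tray between 0.024 and 0.165 m and y of blank3 in the frame of tray between -0.012 and 0.012 m))), for 0.2 s.
2. a second blank is in the slot too ((((x of blank1 in the frame of tray between 0.024 and 0.165 m and y of blank1 in the frame of tray between -0.012 and 0.012 m) and (x of blank2 in the frame of tray between 0.024 and 0.165 m and y of blank2 in the frame of tray between -0.012 and 0.012 m)) or ((x of blank1 in the frame of tray between 0.024 and 0.165 m and y of blank1 in the frame of tray between -0.012 and 0.012 m) and (x of blank3 in the frame of tray between 0.024 and 0.165 m and y of blank3 in the frame of tray between -0.012 and 0.012 m)) or ((x of blank2 in the frame of tray between 0.024 and 0.165 m and y of blank2 in the frame of tray between -0.012 and 0.012 m) and (x of blank3 in the frame of tray between 0.024 and 0.165 m and y of blank3 in the frame of tray between -0.012 and 0.012 m)))), for 0.2 s.
3. all three are in the slot (x of blank1 in the frame of tray between 0.024 and 0.165 m and y of blank1 in the frame of tray between -0.012 and 0.012 m and x of blank2 in the frame of tray between 0.024 and 0.165 m and y of blank2 in the frame of tray between -0.012 and 0.012 m and x of blank3 in the frame of tray between 0.024 and 0.165 m and y of blank3 in the frame of tray between -0.012 and 0.012 m), for 0.2 s.
At the end, for the whole second after the job is handed in: All three blanks lie flat and at rest in the slot, each centre more than 24 mm past the gate line (so the whole blank is past it) and within 12 mm of the slot's centre line; bush, tube and flange are each within 15 mm of where they started (all of step 3 and linear speed of each of blank1, blank2, blank3 below 0.01 m/s and height (world z) of each of blank1, blank2, blank3 below 0.008 m and angle between each of blank1, blank2, blank3's own z axis and vertical below 0.1 rad and distance of each of bush, tube, flange from where it was at the start of the episode below 0.015 m); the robot touches nothing.
It fails at once if a blank is lifted (raised more than 10 mm off the tray's sheet) (height (world z) of any of blank1, blank2, blank3 above 0.014 m).
It fails at once if a blank is tipped over (angle between any of blank1, blank2, blank3's own z axis and vertical above 0.6 rad).
It fails at once if the bush, tube or flange is moved by more than 15 mm (distance of any of bush, tube, flange from where it was at the start of the episode above 0.015 m).
It also fails if it takes over 72 s, if anything falls off the work surface, if the arm or the gripper's body presses on something with over 40 N, if the wrist force passes 120 N, or if a joint passes its speed limit or range.

## Working session

There is one attempt and no reset: what is moved stays moved. The work goes in short steps, Python scripts to look and compute and a tool call to move; the robot and the scene stay as the last step left them, time stands still between calls to the robot, and variables do not carry over. Pictures are saved under pics/ and viewed, at most 10 in all, crops included, and the job is handed in when it is done.

Besides the shell and the picture viewer there is one more tool, called after "Call:" in YAML: its name, and indented under it one key for each argument. send_rows: Moves the arm, as the interface text tells. Its arguments: {"type":"object","properties":{"deltas":{"type":"string"}},"required":["deltas"]}

```bash
mkdir -p pics
python3 - <<'E'
from bench import get_obs, imaging
import cv2,numpy as np
for n in("top","side"):
    p,d=imaging.read_camera(n); cv2.imwrite(f"pics/{n}0.png",p[...,::-1]); np.savez(f"{n}0.npz",p=p,d=d)
    c=imaging.calibration(n); print(n,np.round(c["camera_matrix"],1).tolist(),np.round(c["T"],3).tolist())
o=get_obs();print(o["t"],o["position"],o["orientation"],o["opening"])
E
```

```text
top [[501.1, 0.0, 278.5], [0.0, 501.1, 206.7], [0.0, 0.0, 1.0]] [[0.023, -0.993, 0.115, 476.421], [-1.0, -0.023, 0.009, 16.402], [-0.007, -0.115, -0.993, 831.374], [0.0, 0.0, 0.0, 1.0]]
side [[505.5, 0.0, 286.8], [0.0, 505.5, 217.2], [0.0, 0.0, 1.0]] [[-0.997, -0.066, 0.044, 559.657], [-0.079, 0.769, -0.634, 574.49], [0.008, -0.636, -0.772, 720.291], [0.0, 0.0, 0.0, 1.0]]
0.1 [ 171.96440956 -548.19624894  237.92867983] [-3.14009664e+00 -3.11995592e-04  3.03765657e-01] 88.22835130296714
```

View pics/top0.png

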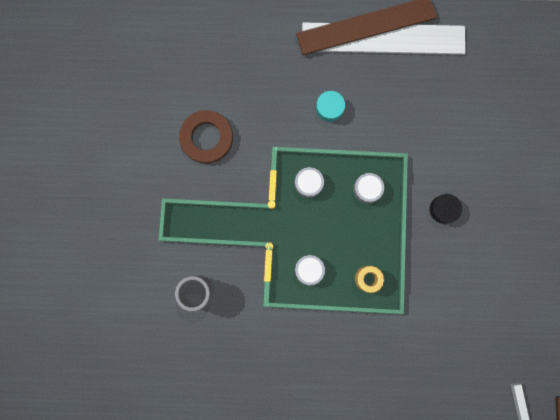

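The top view shows three bright blanks in the field at about (309,181), (369,187) and (310,270). The brass bush is at (370,279) and the gate posts are at (271,204) and (269,246). The slot runs left, with the flange above it and the tube below. The turquoise and black look-alikes lie outside the tray.

```bash
cat > h.py <<'E'
import cv2,numpy as np
from bench import get_obs, imaging
def toplane(n,uv,z):
    c=imaging.calibration(n);uv=np.atleast_2d(uv).astype(float)
    r=np.c_[uv,np.ones(len(uv))]@np.linalg.inv(c["camera_matrix"]).T@c["T"][:3,:3].T
    o=c["T"][:3,3];return (o+r*((z-o[2])/r[:,2])[:,None])[:,:2]
def blobs(m,amin=60):
    n,l,s,c=cv2.connectedComponentsWithStats(m.astype(np.uint8));return [(c[i],s[i][4]) for i in range(1,n) if s[i][4]>amin]
def blanks(n="top",p=None):
    if p is None:p,_=imaging.read_camera(n)
    hsv=cv2.cvtColor(p,cv2.COLOR_RGB2HSV);m=(hsv[...,2]>195)&(hsv[...,1]<40)
    return p,[(np.round(toplane(n,c,26)[0],1),a) for c,a in blobs(m)]
E
python3 - <<'E'
from h import *
for n in("top","side"):
    p=np.load(n+"0.npz")["p"];hsv=cv2.cvtColor(p,cv2.COLOR_RGB2HSV);h,s,v=[hsv[...,i].astype(int) for i in range(3)]
    print(n,"blanks",blanks(n,p)[1])
    ym=(s>120)&(v>120)&(h>15)&(h<35)
    for c,a in blobs(ym,20): print("yel",c.round(1),a,toplane(n,c,14)[0].round(1))
    g=(h>55)&(h<85)&(s>60)&(v>85); uv=np.argwhere(g)[:,::-1]
    W=toplane(n,uv,14)
    if n=="top": print(len(uv)); Wt=W
# coarse frame from top image pixels
A=toplane("top",[[271,204],[269,246]],14); O=A.mean(0); ey=(A[1]-A[0])/np.linalg.norm(A[1]-A[0]); ex=np.array([-ey[1],ey[0]])
ex=np.array([ey[1],-ey[0]])
print(O,ex,ey)
for it in range(3):
    L=np.c_[(Wt-O)@ex,(Wt-O)@ey];x,y=L.T
    out=[]
    for name,m in dict(sp=(x>-200)&(x<-20)&(abs(y-128)<9),sn=(x>-200)&(x<-20)&(abs(y+128)<9),rp=(x>20)&(x<165)&(abs(y-32)<9),rn=(x>20)&(x<165)&(abs(y+32)<9)).items():
        k=np.polyfit(x[m],y[m],1);out.append(k);print(name,m.sum(),k.round(4))
    back=x[(x<-205)&(x>-235)&(abs(y)<110)];end=x[(x>165)&(x<195)&(abs(y)<24)];wall=x[(abs(x)<12)&(abs(y)>85)&(abs(y)<115)]
    print("back",back.mean(),"end",end.mean(),"wall",wall.mean() if len(wall) else None)
    o=np.array(out);th=np.arctan(o[:,0].mean());off=o[:,1].mean();dx=((back.mean()+219)+(end.mean()-179))/2
    O=O+ey*off+ex*dx;ex,ey=ex*np.cos(th)+ey*np.sin(th),ey*np.cos(th)-ex*np.sin(th)
print("tray",O.round(1),np.degrees(np.arctan2(ex[1],ex[0])),ey)
np.savez("tray.npz",O=O,ex=ex,ey=ey)
for n in("top","side"):
    p=np.load(n+"0.npz")["p"]
    for w,a in blanks(n,p)[1]: print(n,w,((w-O)@np.c_[ex,ey]).round(1),a)
E
```

```text
top blanks [(array([879.5, -24.7]), np.int32(102)), (array([ 855.7, -199.1]), np.int32(2465)), (array([612.5, -24.7]), np.int32(496)), (array([ 605.2, -122.7]), np.int32(499)), (array([469.7, -28.1]), np.int32(538)), (array([ 274.5, -357.8]), np.int32(247))]
yel [272.1 188.6] 241 [600.8  35.2]
yel [267.8 265.2] 202 [475.1  39.1]
yel [369.5 278.4] 364 [ 457.9 -125.6]
19569
side blanks [(array([ 463. , -689.3]), np.int32(394)), (array([ 348. , -706.5]), np.int32(871)), (array([ 239.4, -698.9]), np.int32(785)), (array([ 950.8, -336.2]), np.int32(1198)), (array([ 254.3, -347. ]), np.int32(273)), (array([ 856.8, -176.1]), np.int32(1207)), (array([997.8,  19. ]), np.int32(5401)), (array([ 605.5, -124.7]), np.int32(263)), (array([880.1,  -9.5]), np.int32(108)), (array([612.8, -26.6]), np.int32(322)), (array([469.4, -30. ]), np.int32(331)), (array([974.5, 250.4]), np.int32(6347))]
yel [364.7 173. ] 490 [ 457.1 -130.8]
yel [285.  234.7] 211 [600.  34.]
yel [337.9 240.6] 35 [507.  39.]
yel [356.  240.9] 168 [475.4  37.1]
[540.6936864  37.1195954] [0.02206816 0.99975647] [-0.99975647  0.0220681
[... 721 characters left out ...]
24.7] [ -54.5 -339. ] 102
top [ 855.7 -199.1] [-229.5 -320.3] 2465
top [612.5 -24.7] [-62.3 -72.1] 496
top [ 605.2 -122.7] [-160.5  -67.7] 499
top [469.7 -28.1] [-69.9  70.5] 538
top [ 274.5 -357.8] [-405.2  255.9] 247
side [ 463.  -689.3] [-731.1   57.8] 394
side [ 348.  -706.5] [-751.6  172.2] 871
side [ 239.4 -698.9] [-747.2  281. ] 785
side [ 950.8 -336.2] [-363.8 -419.4] 1198
side [ 254.3 -347. ] [-395.   276.4] 273
side [ 856.8 -176.1] [-206.5 -320.8] 1207
side [997.8  19. ] [  -7.3 -456. ] 5401
side [ 605.5 -124.7] [-162.5  -68.1] 263
side [880.1  -9.5] [ -39.3 -339.2] 108
side [612.8 -26.6] [-64.2 -72.5] 322
side [469.4 -30. ] [-71.9  70.8] 331
side [974.5 250.4] [ 223.3 -425.9] 6347
```

View pics/side0.png

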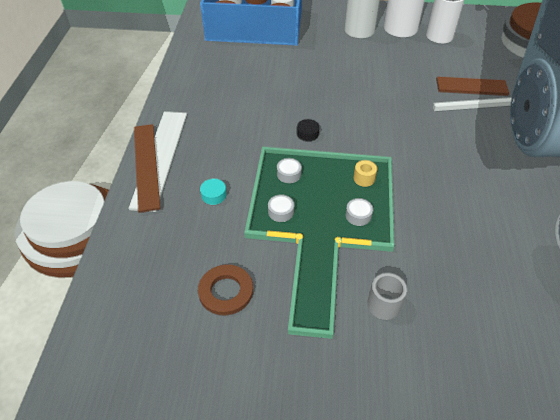

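Both views agree on the blanks to about 2 mm. The green mask also took in the floor, so I'll measure the slot centre line again from edge profiles.

Run:
```python
from h import *
O=np.array([540.,37.]);a=np.radians(88.3);ex=np.array([np.cos(a),np.sin(a)]);ey=np.array([-ex[1],ex[0]])
for n in("top","side"):
    p=np.load(n+"0.npz")["p"].astype(np.float32);c=imaging.calibration(n)
    Ti=np.linalg.inv(c["T"])
    def samp(xs,ys,z=14):
        X,Y=np.meshgrid(xs,ys);P=O[None,None]+X[...,None]*ex+Y[...,None]*ey
        Q=np.dstack([P,np.full(X.shape,z)])@Ti[:3,:3].T+Ti[:3,3]
        uv=Q/Q[...,2:]@c["camera_matrix"].T
        return cv2.remap(p,uv[...,0].astype(np.float32),uv[...,1].astype(np.float32),1)
    for x0,x1 in((25,60),(60,110),(110,155)):
        g=samp(np.arange(x0,x1,2),np.arange(-45,46,1))[...,1].mean(1)
        def c_(lo,hi):
            y=np.arange(-45,46);m=(y>=lo)&(y<=hi);w=np.clip(g[m]-(g[m].max()*.7),0,None);return round((w*y[m]).sum()/w.sum(),2)
        print(n,"rails",x0,c_(-45,-15),c_(15,45))
        if x0==60: print(g.astype(int).tolist())
    for y0,y1 in((-100,-40),(-22,22),(40,100)):
        g=samp(np.arange(-240,200,1),np.arange(y0,y1,2))[...,1].mean(0)
        x=np.arange(-240,200);
        for lo,hi in((-235,-195),(-15,15),(160,195)):
            m=(x>=lo)&(x<=hi);w=np.clip(g[m]-.7*g[m].max(),0,None);print(n,y0,lo,round((w*x[m]).sum()/w.sum(),2),end=" ")
        print()
    r=samp(np.arange(-3,4),np.arange(-45,46,1))[...,0].mean(1);print("red gate",r.astype(int).tolist())
```

```text
top rails 25 -32.68 30.39
top rails 60 -32.68 30.4
[97, 97, 98, 98, 98, 99, 99, 99, 104, 121, 145, 158, 163, 163, 156, 138, 110, 86, 74, 73, 77, 81, 85, 87, 88, 87, 87, 88, 88, 88, 88, 88, 88, 89, 89, 89, 88, 88, 88, 88, 88, 88, 88, 88, 88, 88, 88, 88, 88, 88, 88, 88, 88, 88, 88, 88, 88, 88, 89, 89, 89, 88, 88, 88, 88, 88, 88, 88, 88, 88, 90, 98, 118, 143, 158, 163, 164, 158, 138, 109, 88, 78, 81, 87, 92, 94, 97, 99, 100, 100, 100]
top rails 110 -32.72 30.37
top -100 -235 -217.5 top -100 -15 0.34 top -100 160 177.55 
top -22 -235 -217.44 top -22 -15 -0.09 top -22 160 178.44 
top 40 -235 -217.4 top 40 -15 0.39 top 40 160 177.36 
red gate [244, 243, 235, 221, 225, 233, 240, 243, 244, 244, 243, 244, 244, 243, 230, 207, 152, 103, 64, 57, 54, 55, 56, 58, 58, 59, 58, 58, 59, 59, 59, 59, 59, 60, 60, 60, 60, 59, 59, 59, 58, 58, 58, 58, 58, 58, 57, 59, 61, 60, 60, 60, 59, 58, 58, 60, 61, 60, 59, 59, 60, 60, 60, 60, 59, 59, 60, 60, 60, 60, 66, 84, 124, 166, 205, 222, 231, 232, 217, 200, 187, 176, 167, 163, 176, 215, 233, 242, 243, 244, 244]
side rails 25 -33.13 29.99
side rails 60 -33.11 30.0

[... 335 characters left out ...]
87, 187, 174, 145, 114, 99, 103, 111, 115, 118, 120, 122, 123, 122, 120, 119]
side rails 110 -33.12 30.0
side -100 -235 -216.45 side -100 -15 -0.93 side -100 160 177.49 
side -22 -235 -216.24 side -22 -15 -0.04 side -22 160 179.21 
side 40 -235 -209.91 side 40 -15 -0.94 side 40 160 177.36 
red gate [252, 251, 237, 225, 236, 245, 249, 253, 254, 254, 255, 255, 254, 248, 222, 184, 114, 56, 49, 48, 50, 51, 50, 51, 52, 53, 52, 51, 51, 52, 52, 53, 52, 51, 51, 51, 50, 51, 53, 54, 55, 54, 52, 51, 52, 52, 52, 52, 51, 52, 53, 54, 57, 54, 51, 51, 51, 51, 51, 52, 53, 54, 52, 51, 52, 52, 52, 52, 51, 47, 54, 70, 128, 192, 224, 250, 251, 250, 247, 242, 234, 228, 219, 193, 201, 240, 250, 254, 254, 253, 252]
```

Call:
send_rows:
  deltas: "30 0.482 0.522 -0.1 -19.1;30 0.482 0.522 -0.1 -19.1;30 0.482 0.522 -0.1 -19.1;30 0.482 0.522 -0.1 -19.1;30 0.482 0.522 -0.1 -19.1;30 0.482 0.522 -0.1 -19.1;30 0.482 0.522 -0.1 -19.1;30 0.482 0.522 -0.1 -19.1"

```text
t: 0.77
position: [396.3, -304.9, 192.0]
orientation: [-3.141, 0.0, -0.03]
wrist_force: [1.9, -0.9, 1.1]
opening: 36.7
grasp_force: 0.0
```

Call:
send_rows:
  deltas: "30 0.257 0.278 -0.12 0;30 0.257 0.278 -0.12 0;30 0.257 0.278 -0.12 0;30 0.257 0.278 -0.12 0;30 0.257 0.278 -0.12 0;30 0.257 0.278 -0.12 0;30 0.257 0.278 -0.12 0;30 0.257 0.278 -0.12 0"

```text
t: 1.43
position: [611.9, -71.6, 90.5]
orientation: [-3.141, 0.001, -0.029]
wrist_force: [0.5, -0.6, 0.3]
opening: 26.5
grasp_force: 0.0
```

Call:
send_rows:
  deltas: "30 0.0415 0.0447 -0.02 0;30 0.0415 0.0447 -0.02 0;30 0.0415 0.0447 -0.02 0;30 0.0415 0.0447 -0.02 0"

```text
t: 1.77
position: [652.1, -27.5, 70.2]
orientation: [-3.141, 0.002, -0.027]
wrist_force: [0.6, 0.0, 0.3]
opening: 26.2
grasp_force: 0.0
```

Call:
send_rows:
  deltas: "30 0.001 0.0005 -0.03 0;30 0.001 0.0005 -0.0525 0;30 0.001 0.0005 -0.0525 0;30 -0.008 0.001 -0.0525 0;30 -0.018 0.001 -0.0525 0;30 -0.028 0.0015 -0.0525 0;30 -0.038 0.002 -0.0525 0;30 -0.048 0.002 -0.0525 0"

```text
t: 2.43
position: [604.7, -28.1, 21.0]
orientation: [3.141, -0.002, -0.031]
wrist_force: [1.5, 0.1, -1.2]
opening: 26.5
grasp_force: 0.8
```

Run:
```python
from h import *
p,d=imaging.read_camera("side");cv2.imwrite("pics/s1.png",p[150:300,200:420,::-1].repeat(3,0).repeat(3,1)[:600,:800])
o=get_obs();print(o["position"],o["wrist_force"])
```

```text
[602.62645376 -27.76186138  20.45237653] [-0.03091026  0.02012203 -1.39183002]
```

View pics/s1.png

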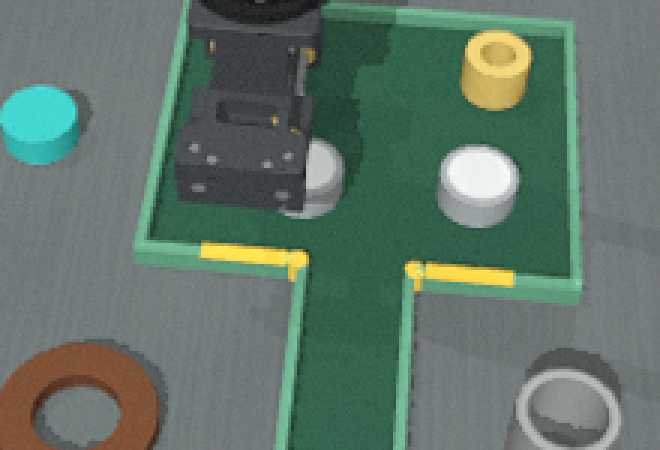

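The blank sits at the fingers and moves with them, seen at about (315,175) in the crop. I'll go on to the centre line.

Call:
send_rows:
  deltas: "30 -0.010 0.001 -0.002 0;30 -0.02 0.002 -0.002 0;30 -0.03 0.003 -0.002 0;30 -0.034 0.003 -0.002 0;30 -0.034 0.003 -0.002 0;30 -0.02 0.003 0.02 0;30 -0.01 0.003 0.05 0;30 0.05 0.003 0.06 0"

```text
t: 3.15
position: [633.7, -23.8, 79.5]
orientation: [3.142, 0.002, -0.03]
wrist_force: [1.5, -0.8, 0.9]
opening: 26.3
grasp_force: 0.0
```

```bash
cat >> h.py <<'E'
O=np.array([541.3,37.0]);a_=np.radians(88.3);ex=np.array([np.cos(a_),np.sin(a_)]);ey=np.array([-ex[1],ex[0]])
def tray(w): return (np.asarray(w)-O)@np.c_[ex,ey]
def world(x,y): return O+x*ex+y*ey
def report():
    for n in("top","side"):
        for w,a in blanks(n)[1]:
            t=tray(w)
            if -215<t[0]<175 and abs(t[1])<120: print(n,"tray",t.round(1),a)
    o=get_obs();print("t",round(o["t"],2),"TCP",o["position"].round(1),"tray",tray(o["position"][:2]).round(1),"yaw",np.degrees(o["orientation"][2]).round(1))
E
python3 -c "from h import *;report()"
```

```text
side tray [-159.4  -69. ] 192
side tray [-62.  -2.] 308
side tray [-69.7  69.5] 313
t 3.25 TCP [642.2 -25.2  79.9] tray [ -59.2 -102.7] yaw -1.7
```

Call:
send_rows:
  deltas: "30 0.0065 -0.04 0 0;30 0.0065 -0.08 0 0;30 0.0065 -0.0995 0 0;30 0.0065 -0.0995 -0.03 0;30 0.0065 -0.0995 -0.061 0;30 0.0065 -0.0995 -0.063 0;30 -0.004 -0.0992 -0.063 0;30 -0.014 -0.099 -0.063 0"

```text
t: 3.92
position: [621.1, -122.6, 12.6]
orientation: [-3.141, 0.002, -0.029]
wrist_force: [1.4, 0.4, 0.1]
opening: 26.2
grasp_force: 0.7
```

```bash
python3 -c "from h import *;report()"
```

```text
top tray [-57.9  -2.3] 433
top tray [-59.1  65.9] 221
side tray [-61.4  -2.5] 310
side tray [-69.4  69.9] 311
t 4.02 TCP [ 620.3 -122.3   13.2] tray [-156.9  -83.7] yaw -1.7
```

Call:
send_rows:
  deltas: "30 -0.01 0.0 0.003 0;30 -0.02 0.0 0.003 0;30 -0.03 0.001 0.003 0;30 -0.04 0.001 0.003 0;30 -0.05 0.0015 0.003 0;30 -0.0535 0.0015 0.003 0;30 -0.0535 0.0015 0.003 0;30 -0.048 0.0015 0.02 0"

```text
t: 4.68
position: [571.1, -120.2, 30.6]
orientation: [-3.139, 0.006, -0.03]
wrist_force: [0.8, 0.3, 0.1]
opening: 26.4
grasp_force: 0.0
```

```bash
python3 -c "from h import *;report()"
```

```text
top tray [-58.4  -1.2] 437
top tray [-62.   67.9] 340
side tray [-61.5  -2.5] 306
side tray [-69.   69.4] 315
t 4.78 TCP [ 576.4 -122.1   35.5] tray [-158.   -39.8] yaw -1.7
```

Call:
send_rows:
  deltas: "30 0 0 0.035 0;30 0 0 0.045 7;30 -0.038 0.055 0.045 14;30 -0.038 0.055 0.045 21;30 -0.038 0.055 0.045 28;30 -0.038 0.055 0.045 35;30 -0.038 0.055 0.045 42;30 -0.038 0.055 0.045 49"

```text
t: 5.45
position: [536.0, -66.0, 77.9]
orientation: [3.141, -0.0, 0.832]
wrist_force: [0.0, -1.2, 0.6]
opening: 26.3
grasp_force: 0.0
```

Call:
send_rows:
  deltas: "30 0 0 0 7;30 0 0 0 14;30 0 0 0 21;30 0 0 0 28;30 0 0 0 35;30 0 0 0 41;30 0 0 0 41;30 0 0 0 41"

```text
t: 6.12
position: [535.9, -66.2, 77.8]
orientation: [-3.141, -0.0, 1.538]
wrist_force: [-0.6, -0.7, 0.3]
opening: 26.2
grasp_force: 0.0
```

```bash
python3 -c "from h import *;report()"
```

```text
top tray [-68.8  69.9] 341
side tray [-156.6    1.2] 193
side tray [-61.5  -2.3] 309
side tray [-69.1  69.3] 310
t 6.22 TCP [535.8 -66.3  77.9] tray [-103.4    2.4] yaw 88.1
```

Call:
send_rows:
  deltas: "30 0.0025 0 -0.03 0;30 0.0025 0 -0.0605 0;30 0.0025 0 -0.0605 0;30 0.003 0.01 -0.0605 0;30 0.003 0.02 -0.0605 0;30 0.003 0.03 -0.0605 0;30 0.0035 0.04 -0.0605 0;30 0.0035 0.048 -0.0605 0"

```text
t: 6.88
position: [540.2, -17.1, 19.0]
orientation: [3.139, 0.001, 1.542]
wrist_force: [-0.2, -2.9, 1.3]
opening: 26.5
grasp_force: 1.4
```

```bash
python3 -c "from h import *;report()"
```

```text
top tray [-63.   57.6] 107
side tray [-68.7  69.1] 287
side tray [-24.3  -0.1] 331
t 6.98 TCP [539.7 -16.5  18.5] tray [-53.5   0. ] yaw 88.4
```

Call:
send_rows:
  deltas: "30 0.0005 0.012 -0.001 0;30 0.0005 0.024 -0.001 0;30 0.001 0.036 -0.001 0;30 0.0015 0.048 -0.001 0;30 0.002 0.06 -0.001 0;30 0.002 0.072 -0.001 0;30 0.0025 0.084 -0.001 0;30 0.003 0.095 -0.001 0"

```text
t: 7.65
position: [542.0, 78.2, 16.5]
orientation: [-3.141, -0.0, 1.542]
wrist_force: [0.2, -4.2, 4.4]
opening: 26.3
grasp_force: 2.7
```

```bash
python3 -c "from h import *;report()"
```

```text
top tray [-156.4   -2.7] 484
top tray [-67.5  70.2] 460
side tray [-76.2  68.1] 131
side tray [72.1  1. ] 410
t 7.75 TCP [541.4  79.2  16. ] tray [42.1  1.1] yaw 88.4
```

Call:
send_rows:
  deltas: "30 0 -0.008 0.0 0;30 0 -0.01 0.03 0;30 0 -0.01 0.064 -7;30 -0.03 -0.03 0.064 -14;30 -0.06 -0.06 0.064 -21;30 -0.09 -0.085 0.064 -28;30 -0.114 -0.1075 0.064 -35;30 -0.114 -0.1075 0.064 -42"

```text
t: 8.42
position: [423.3, -33.0, 79.2]
orientation: [-3.138, 0.003, 0.799]
wrist_force: [0.4, 1.3, 0.2]
opening: 26.6
grasp_force: 0.0
```

Call:
send_rows:
  deltas: "30 0 0 0 -7;30 0 0 0 -14;30 0 0 0 -21;30 0 0 0 -28;30 0 0 0 -35;30 0 0 0 -42;30 0 0 0 -48;30 0 0 0 -48"

```text
t: 9.08
position: [427.6, -31.1, 80.0]
orientation: [-3.141, 0.001, -0.034]
wrist_force: [-0.7, -0.0, -0.5]
opening: 26.7
grasp_force: 0.0
```

```bash
python3 -c "from h import *;report()"
```

```text
top tray [73.3  1.6] 494
top tray [-156.1   -1.7] 502
side tray [-158.2   -2. ] 273
side tray [-69.2  69.8] 331
side tray [71.  1.] 443
t 9.18 TCP [427.8 -31.   80.2] tray [-71.4 111.5] yaw -1.5
```

Call:
send_rows:
  deltas: "30 0 0.0025 -0.035 0;30 0 0.0025 -0.063 0;30 0 0.0025 -0.063 0;30 0.01 0.0025 -0.063 0;30 0.02 0.002 -0.063 0;30 0.03 0.002 -0.063 0;30 0.04 0.0015 -0.063 0;30 0.05 0.001 -0.063 0"

```text
t: 9.85
position: [480.3, -30.0, 18.8]
orientation: [3.141, -0.002, -0.029]
wrist_force: [-3.0, 0.2, 1.3]
opening: 26.6
grasp_force: 1.3
```

Call:
send_rows:
  deltas: "30 0.01 0 0 0;30 0.02 -0.0005 0 0;30 0.03 -0.001 0 0;30 0.033 -0.001 0 0;30 0.033 -0.001 0 0;30 0.025 -0.001 0 0;30 0.025 -0.001 0.04 0;30 0.025 -0.001 0.062 0"

```text
t: 10.52
position: [501.6, -30.4, 80.1]
orientation: [-3.141, 0.002, -0.03]
wrist_force: [1.3, -0.5, 0.6]
opening: 26.3
grasp_force: 0.0
```

```bash
python3 -c "from h import *;report()"
```

```text
top tray [73.2  1.5] 480
side tray [-158.1   -9.4] 163
side tray [-69.8  -2.5] 322
side tray [71.   1.1] 443
t 10.62 TCP [505.3 -31.4  83.1] tray [-69.5  33.9] yaw -1.7
```

Call:
send_rows:
  deltas: "30 0.033 -0.0415 0 7;30 0.033 -0.0415 0 14;30 0.033 -0.0415 0 21;30 0.033 -0.0415 0 28;30 0.033 -0.0415 0 35;30 0.033 -0.0415 0 42;30 0.033 -0.0415 0 49;30 0.033 -0.0415 0 56"

```text
t: 11.28
position: [534.9, -72.0, 78.4]
orientation: [-3.14, 0.0, 0.954]
wrist_force: [-0.2, -0.1, 0.4]
opening: 26.7
grasp_force: 0.0
```

Call:
send_rows:
  deltas: "30 0 0 0 7;30 0 0 0 14;30 0 0 0 21;30 0 0 0 28;30 0 0 0 34;30 0 0 0 34;30 0 0 0 34"

```text
t: 11.87
position: [535.3, -72.0, 78.7]
orientation: [-3.14, -0.0, 1.538]
wrist_force: [-0.9, -0.7, -0.5]
opening: 26.2
grasp_force: 0.0
```

```bash
python3 -c "from h import *;report()"
```

```text
top tray [73.2  1.5] 473
side tray [-155.9    0.3] 209
side tray [-69.5  -2.8] 304
side tray [71.   1.1] 443
t 11.97 TCP [535.7 -72.1  79.1] tray [-109.3    2.4] yaw 88.1
```

Call:
send_rows:
  deltas: "30 0.0025 0 -0.03 0;30 0.0025 0 -0.0615 0;30 0.0025 0 -0.0615 0;30 0.003 0.01 -0.0615 0;30 0.003 0.02 -0.0615 0;30 0.003 0.03 -0.0615 0;30 0.0035 0.04 -0.0615 0;30 0.004 0.052 -0.0615 0"

```text
t: 12.63
position: [541.3, -19.4, 19.6]
orientation: [3.139, 0.001, 1.542]
wrist_force: [0.2, -1.4, 1.8]
opening: 26.1
grasp_force: 1.1
```

```bash
python3 -c "from h import *;report()"
```

```text
top tray [73.2  1.5] 481
side tray [-25.1  -0.9] 333
side tray [70.9  1.2] 441
t 12.73 TCP [540.6 -18.   18.9] tray [-55.  -1.] yaw 88.4
```

Call:
send_rows:
  deltas: "30 0.0 0.012 -0.001 0;30 0.0 0.024 -0.001 0;30 0.0005 0.036 -0.001 0;30 0.001 0.048 -0.001 0;30 0.001 0.06 -0.001 0;30 0.0015 0.072 -0.001 0;30 0.0015 0.084 -0.001 0;30 0.002 0.093 -0.001 0"

```text
t: 13.4
position: [542.4, 73.8, 17.3]
orientation: [3.141, 0.001, 1.542]
wrist_force: [-0.0, -5.8, 4.6]
opening: 26.6
grasp_force: 3.4
```

```bash
python3 -c "from h import *;report()"
```

```text
top tray [-156.5   -2.9] 486
side tray [67.2  0.7] 409
side tray [114.3   2.4] 485
t 13.5 TCP [541.9  74.8  16.8] tray [37.8  0.5] yaw 88.4
```

Call:
send_rows:
  deltas: "30 0 -0.008 0 0;30 0 -0.01 0.03 0;30 0 -0.02 0.063 0;30 -0.001 -0.06 0.063 0;30 -0.002 -0.1 0.063 0;30 -0.004 -0.14 0.063 0;30 -0.005 -0.18 0.063 0;30 -0.006 -0.215 0.063 0"

```text
t: 14.17
position: [535.2, -144.8, 79.7]
orientation: [-3.141, -0.001, 1.54]
wrist_force: [-0.2, -1.1, 0.0]
opening: 26.3
grasp_force: 0.0
```

Call:
send_rows:
  deltas: "30 0 -0.0215 0 0;30 0 -0.0215 0 0;30 0 -0.0215 0 0;30 0 -0.0215 0 0"

```text
t: 14.5
position: [535.4, -163.2, 79.4]
orientation: [-3.14, -0.001, 1.541]
wrist_force: [-0.6, -0.2, -0.2]
opening: 26.8
grasp_force: 0.0
```

```bash
python3 -c "from h import *;report()"
```

```text
top tray [116.   2.] 490
top tray [68.   0.8] 499
top tray [-155.8   -1.7] 481
side tray [-158.    -2.3] 258
side tray [66.3  0.8] 440
side tray [114.2   2.4] 475
t 14.6 TCP [ 535.8 -162.4   79.6] tray [-199.5   -0.4] yaw 88.4
```

Call:
send_rows:
  deltas: "30 0 0 -0.03 0;30 0 0 -0.062 0;30 0 0 -0.062 0;30 0.0005 0.01 -0.062 0;30 0.0005 0.02 -0.062 0;30 0.001 0.032 -0.062 0;30 0.0015 0.044 -0.062 0;30 0.0015 0.056 -0.062 0"

```text
t: 15.27
position: [538.8, -106.6, 19.6]
orientation: [3.139, 0.001, 1.542]
wrist_force: [-0.0, -2.2, 1.6]
opening: 26.4
grasp_force: 1.0
```

Call:
send_rows:
  deltas: "30 0.0005 0.012 0 0;30 0.0005 0.024 0 0;30 0.001 0.036 0 0;30 0.0015 0.048 0 0;30 0.002 0.06 0 0;30 0.002 0.072 0 0;30 0.0025 0.084 0 0;30 0.003 0.094 0 0"

```text
t: 15.93
position: [540.5, -12.4, 17.9]
orientation: [-3.141, -0.0, 1.541]
wrist_force: [-0.3, -2.6, 3.9]
opening: 26.6
grasp_force: 1.8
```

```bash
python3 -c "from h import *;report()"
```

```text
top tray [116.    1.9] 481
top tray [71.8 -0.3] 381
side tray [-19.1  -0.2] 334
side tray [66.3  0.7] 443
side tray [114.1   2.2] 479
t 16.03 TCP [540.  -11.6  17.5] tray [-48.6  -0.2] yaw 88.4
```

Call:
send_rows:
  deltas: "30 0.0005 0.012 0 0;30 0.0005 0.024 0 0;30 0.001 0.036 0 0;30 0.001 0.047 0 0;30 0.0015 0.058 0 0;30 0.0015 0.058 0 0;30 0.0015 0.046 0 0;30 0.0015 0.036 0.02 0"

```text
t: 16.7
position: [539.3, 22.6, 35.0]
orientation: [-3.135, -0.001, 1.543]
wrist_force: [-0.5, 0.9, -1.2]
opening: 26.5
grasp_force: 0.0
```

Call:
send_rows:
  deltas: "30 0 0 0.04 0;30 0 -0.04 0.08 0;30 0 -0.08 0.1 0;30 0 -0.12 0.1 0;30 0 -0.12 0.1 0;30 0 -0.12 0.1 0;30 0 -0.12 0.1 0"

```text
t: 17.28
position: [541.7, -98.7, 137.6]
orientation: [-3.141, -0.001, 1.538]
wrist_force: [-0.7, 0.8, -1.0]
opening: 26.5
grasp_force: 0.0
```

Run:
```python
from h import *
report()
p,_=imaging.read_camera("top");cv2.imwrite("pics/end.png",p[...,::-1])
```

```text
top tray [136.5   2.3] 473
top tray [88.4  0.9] 473
top tray [40.1  0.5] 484
side tray [38.1  0.4] 405
side tray [86.5  0.7] 444
side tray [134.7   2.6] 495
t 17.38 TCP [541.4 -96.8 136.9] tray [-133.7   -4. ] yaw 88.3
```

View pics/end.png

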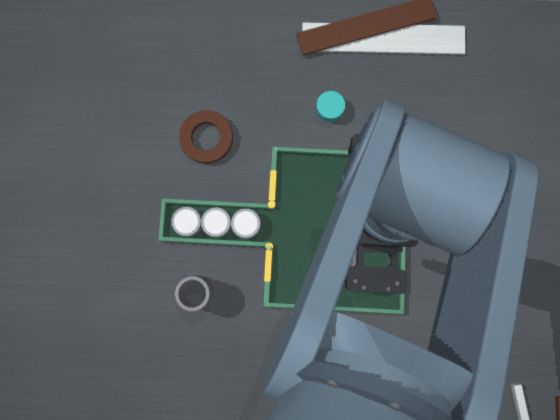

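The final top view shows all three blanks in the slot at about (186,221), (216,222) and (246,223). The flange and tube are where they started, and the gripper is clear.

```bash
python3 -c "from bench import ticket;print(ticket.finish_job())"
```

```text
the job is handed in; nothing more can be done
None
```

I handed the job in at about 17 s: the last camera check put all three blanks in the slot, about 39, 87 and 136 mm past the gate and within 3 mm of its centre line. The tube and flange had not visibly moved; the arm hid the bush in that last picture, but no push went near it. The hand-in returned no verdict.

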